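# Find the drilled blank by its index plunger and throw its cam clamp

### The arm

A 6-joint arm with a two-finger parallel gripper is mounted at the origin on the work surface. World frame = base frame: x ahead of the robot, y to its left, z up, the work surface at z = 0. Lengths are in m, angles in rad, forces in N, time in s.
With the tool pointing down it reaches from about 0.25 to 0.725 m from the base axis. Payload 4 kg.
Tool frame: the origin (TCP) lies on the centre line of the jaws, within the pads' length; the fingertips stand 11 mm ahead of it and the grasp point (between the pads) lies 8 mm behind it; z points along the fingers, x is the direction in which the jaws open and shut, and the axes are right-handed (so a half turn about z gives the same grasp; the last joint's range is limited). The gripper opens to 85 mm and grips with 20 to 120 N. Pads are 22 mm wide; open, the fingers measure 114 mm over their backs; the gripper's body (76 mm by 85 mm) begins 54 mm behind the grasp point. The pads swing forward as they close: fully open they stand 13 mm farther back than shut.
Start: joints at [1.261, 0.241, 0.005, 1.335, 0, 1.571], TCP at [0.152, 0.476, 0.218] pointing down, gripper open.
Joint ranges: [-2.72, 2.72], [-1.05, 1.87], [-1.09, 1.28], [-1.99, 2.15], [-1.42, 1.44], [-3.14, 3.14]. Speed limits (rad/s): [2.79, 2.79, 3.14, 3.14, 3.14, 3.14].

### API

Orientations are given as a unit quaternion [x, y, z, w].
In Python, from workcell import bot, viewer, order gives the robot as it stands. The module is installed in compiled form; this text tells all that it offers.
- The arm moves only by the tool send_rows, never from a script. Its argument "increments" is a list that holds one entry, the list of rows, each a list of 4 numbers: the shift along the tool's x, y, z in m, then the turn about the tool's z in degrees. A call has exactly 8 rows; each row shifts and turns the pose as measured when the row begins, along the tool's axes as they then stand; what a row does not reach is not made up. A row lasts 1/10 s, in which the tool goes at most 50 mm and 8.59 degrees, less where a joint would pass 70% of its speed; a pose out of reach is approached as far as the arm can. A call is refused whole if a number of a shift passes 0.05 or a number of a turn 8.59, either way. A call with a gripper value outside its range is refused whole. "hand" is the closure, from -1 (fully open) to 1 (shut), so that 0 is half open, set as the call begins (left out, the last holds). The fingers move at their own pace and stop on an object; the grip force is fixed at half the most. Time passes only in rows, so rows that do not move let the fingers close, or fill a call up. It gives the time, the measured TCP pose, the force and the opening at its end, in the units of the state.
- bot.get_obs(): the state, without advancing time (a new reading comes with each control period).
- viewer.camera(name): name is "side" or "top"; returns a dict with "image" (400x640x3 uint8, red, green, blue), "range_z" (400x640 float32, m along the optical axis (not along the pixel's ray), 0 where there is no reading), "camera_matrix" (3x3 intrinsics, pixels), "eye" and "rotation" of the camera in the world. Camera axes: x right, y down, z forward; pixel columns grow to the right and rows downward; lengths in m; the calibration is good to about 2 mm. A picture is of the moment at which its call begins.
- order.job_done(): hands the job in, once; it reports no verdict.
The state is a dict: "clock": time; "joint_pos": joint angles; "joint_vel": joint speeds; "tau": joint torques, N m; "eef_pos": TCP position; "tool_rot": TCP orientation; "ft_force": force on the tool from outside, world axes, zero at the start; "ft_torque": the same for the moment, N m; "grip_width": finger opening in m.
Only numpy, scipy, OpenCV 4.12 (cv2) and the standard library are available. Lean on these libraries where they do the work, as an engineer would, in place of code of your own. Each camera call takes 0.05 s, during which the arm holds its last target.

### The job

Two wooden blanks lie in the bench jig and only one of them is drilled right through: feel with each station's index plunger, pressing gently, and give up on one that strikes solid wood part-way, until one goes fully home. Then flip the cam lever of that same station over its high point, under the bridge, until it snaps fully closed. Leave the other lever open, never force anything, and do not disturb the other things on the bench.

Things in the scene. Friction and masses are not known exactly. Their poses are not given: they have to be found in the camera images.
- jig: Bench jig fixed to the bench: grey base board 270 x 380 x 12 mm, two equal stations, a at y = +75 mm and b at y = -75 mm of its frame. Origin: on the bench top, midway between the cam pivots; x points away from the robot (yaw within 0.2 rad), y left, z up. Each station has an index plunger at x = -95 mm and, at x = 0, a cam lever between steel cheeks (44 mm long, 58 mm over both, top 78 mm high).
- blank_a_hole (a point): Where station a's hole would be, hidden under the aluminium bush block (34 x 70 mm, top 62 mm above the bench) that carries the plunger. A pine blank 150 x 40 x 30 mm lies along x, its top 42 mm above the bench. One station's blank is drilled through, the other's has only a shallow pilot hole: it cannot be seen and changes from start to start.
- blank_b_hole (a point): The same for station b.
- bridge_edge (a point): Middle of the lower edge, nearest the robot, of a steel bridge over both stations: two bars with a 25 mm slot between, 85 mm deep in all and 380 mm across, underside 165 and top 199 mm above the bench, on posts at jig y = +-176, x = 85 to 115 mm. It bars an upright gripper from following a lever: come from the robot's side, tool tilted about 40 degrees, fingers forward and down under the bridge.
- plunger_a_top (a point): Centre of the top face of station a's plunger knob: black round knob 30 mm in diameter, 14 mm tall, top about 94 mm above the bench when raised. The plunger moves straight down.
- plunger_b_top (a point): The same for station b.
- plunger_a (a joint): Depth of station a's plunger in m: 0 raised, 0.016 fully home (knob 2 mm above the bush block). About 3 N of steady drag, no spring: it stays where it is left. Over a blank that is not drilled through it strikes wood at about 0.007 to 0.008 and goes no further.
- plunger_b (a joint): The same for station b.
- cam_a_pivot (a point): Pivot of station a's cam lever, in the middle of the lever's width, 62 mm above the bench; its axis is the jig's y. A steel spring strut beside the cheek, on the jig's outer side (31 to 51 mm from the station's middle, at most 78 mm above the bench), drives the lever over its centre.
- cam_b_pivot (a point): The same for station b.
- cam_a_tip (a point): Free end of station a's cam lever: a straight black bar 18 mm wide (along jig y) and 10 mm thick, running radially from 12 to 85 mm from the pivot.
- cam_b_tip (a point): The same for station b.
- cam_a (a joint): Angle of station a's lever, rad. 0 = open: it stands up, leaning 15 degrees back to the robot. It grows as the lever goes over the top, away from the robot; 1.571 = closed: pointing away from the robot, 15 degrees above level, under the bridge. A spring throws it back open until the high point at 1.1 (0.5 N m at 0, falling to nothing at 1.1); beyond, it snaps closed (up to 0.4 N m).
- cam_b (a joint): The same for station b.
- screwdriver: Bystander: screwdriver 150 mm long lying on the jig's base between the stations.
- tape: Bystander: tape measure 70 x 40 x 65 mm, standing left of the jig. Origin under its centre.
- glue: Bystander: white glue bottle 60 mm in diameter, 170 mm tall, right of the jig. Origin under its centre.
- offcut: Bystander: wood offcut 120 x 45 x 35 mm, right of the jig. Origin under its centre.
- mallet: Bystander: hammer 260 mm long lying at the left.
- tin: Bystander: open metal tin 80 mm in diameter, 90 mm tall, behind at the left. Origin under its centre.
- spanner: Bystander: spanner 170 mm long lying at the right.

How it is judged:
By the outcome, as a careful person would: the job done as asked, in the order asked, and still so for the second after the job is handed in, with the robot touching nothing.
It also fails if it takes over 56 s, if anything falls off the work surface, if the arm or the gripper's body presses on something with over 40 N, if the wrist force passes 120 N, or if a joint passes its speed limit or range.

## Working session

There is one attempt and no reset: what is moved stays moved. The work goes in short steps, Python scripts to look and compute and a tool call to move; the robot and the scene stay as the last step left them, time stands still between calls to the robot, and variables do not carry over. Pictures are saved under pics/ and viewed, and the job is handed in when it is done.

Besides the shell and the picture viewer there is one more tool, called after "Request:" as name(argument=value, ...), one argument or row to a line, values as JSON. send_rows: Moves the arm, as the interface text tells. Its arguments: {"type":"object","properties":{"increments":{"type":"array","items":{"type":"array","items":{"type":"array","items":{"type":"number"}}}},"hand":{"type":"number"}},"required":["increments"]}

```bash
mkdir -p pics; ls
cat > h.py <<'E'
import numpy as np, cv2
from workcell import bot, viewer, order
from scipy.spatial.transform import Rotation as R
def cam(n):
    c=viewer.camera(n); return c
def pts(c):
    K=c["camera_matrix"]; z=c["range_z"]; v,u=np.mgrid[:400,:640]
    p=np.stack([(u-K[0,2])/K[0,0]*z,(v-K[1,2])/K[1,1]*z,z],-1)
    P=p@np.array(c["rotation"]).T+np.array(c["eye"]); P[z==0]=np.nan
    return P
E
python3 - <<'E'
from h import *
o=bot.get_obs()
for k,v in o.items(): print(k,np.round(v,3))
for n in ("side","top"):
    c=cam(n); cv2.imwrite(f"pics/{n}0.png",c["image"][:,:,::-1]); np.savez(f"{n}0.npz",**c)
    print(n,c["eye"],c["rotation"],c["camera_matrix"])
E
```

```text
pics
clock 0.0
joint_pos [1.261 0.241 0.004 1.335 0.    1.571]
joint_vel [ 0.    -0.001  0.002 -0.001  0.     0.   ]
tau [ 1.0000e-03 -3.7232e+01  2.5241e+01  1.7000e-02  0.0000e+00  0.0000e+00]
eef_pos [0.152 0.476 0.217]
tool_rot [ 0.808  0.59  -0.001  0.001]
ft_force [ 0.623 -0.306 -0.306]
ft_torque [ 0.004 -0.035 -0.007]
grip_width 0.086
side [0.44541561 0.93761562 1.24931561] [-0.05809816  0.93383079 -0.35266657  0.01452442] [[506.29721053   0.         320.61648558]
 [  0.         506.29721053 202.97888498]
 [  0.           0.           1.        ]]
top [ 0.37499577 -0.01695487  1.31258574] [ 0.70648793 -0.70397302  0.0582093  -0.04368607] [[390.45411687   0.         323.49658765]
 [  0.         390.45411687 198.17576542]
 [  0.           0.           1.        ]]
```

View pics/top0.png

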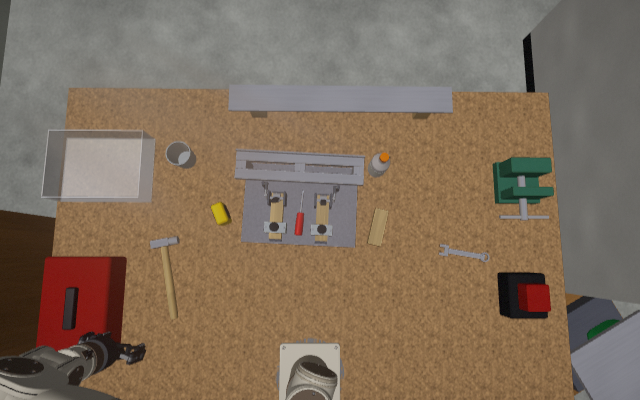

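View pics/side0.png

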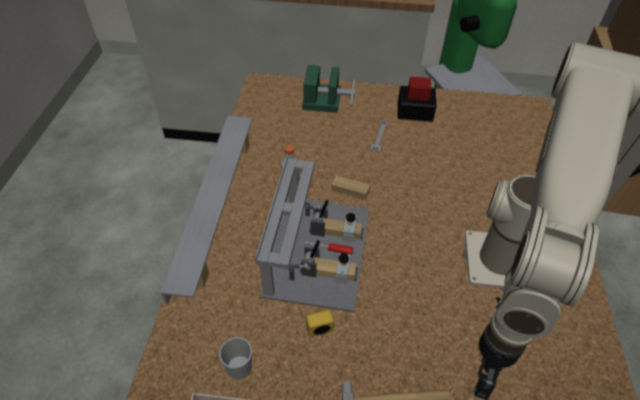

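```bash
cat >> h.py <<'E'
def pts(c):
    K=c["camera_matrix"]; z=c["range_z"]; v,u=np.mgrid[:400,:640]
    p=np.stack([(u-K[0,2])/K[0,0]*z,(v-K[1,2])/K[1,1]*z,z],-1)
    P=p@R.from_quat(c["rotation"]).as_matrix().T+np.array(c["eye"]); P[z==0]=np.nan
    return P
E
python3 - <<'E'
from h import *
for n,sl in(("top",(140,255,225,400)),("side",(140,320,240,390))):
    c=dict(np.load(n+"0.npz")); P=pts(c); im=c["image"].astype(int)
    print(n,"bench z",np.nanmedian(P[260:300,200:250,2]) if n=="top" else np.nanmedian(P[300:320,450:470,2]))
    a,b,l,r=sl
    cv2.imwrite(f"pics/{n}0z.png",cv2.resize(c["image"][a:b,l:r,::-1],None,fx=4 if n=="top" else 3.3,fy=4 if n=="top" else 3.3,interpolation=cv2.INTER_NEAREST))
    dark=(im.max(2)<45)
    m=np.zeros_like(dark); m[a:b,l:r]=1
    # knobs
    k=dark&m
    nl,lab,st,ce=cv2.connectedComponentsWithStats(k.astype(np.uint8))
    for i in range(1,nl):
        if st[i,4]>8:
            q=P[lab==i]; print(ce[i].round(1),st[i,4],"med",np.nanmedian(q,0).round(4),"z5-95",np.nanpercentile(q[:,2],[5,95]).round(3))
    # bridge top
    br=m&(P[...,2]>.19)&(P[...,2]<.21)
    q=P[br].astype(np.float32); rect=cv2.minAreaRect(q[:,:2]); print("bridge",rect,cv2.boxPoints(rect).round(4).tolist())
    bs=m&(P[...,2]>.007)&(P[...,2]<.018)
    q=P[bs].astype(np.float32); rect=cv2.minAreaRect(q[:,:2]); print("base",rect,cv2.boxPoints(rect).round(4).tolist())
E
```

```text
top bench z -0.0007550675590711764Traceback (most recent call last):
  File "<stdin>", line 17, in <module>
cv2.error: OpenCV(4.12.0) /io/opencv/modules/imgproc/src/convhull.cpp:143: error: (-215:Assertion failed) total >= 0 && (depth == CV_32F || depth == CV_32S) in function 'convexHull'
```

View pics/top0z.png

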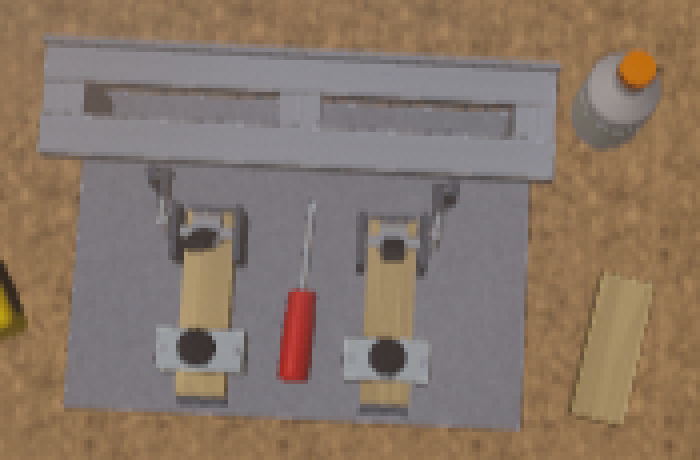

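```bash
cat > m.py <<'E'
from h import *
for n,sl in(("top",(140,255,225,400)),("side",(140,320,240,390))):
    c=dict(np.load(n+"0.npz")); P=pts(c); im=c["image"].astype(int)
    a,b,l,r=sl
    cv2.imwrite(f"pics/{n}0z.png",cv2.resize(c["image"][a:b,l:r,::-1],None,fx=4 if n=="top" else 3.3,fy=4 if n=="top" else 3.3,interpolation=cv2.INTER_NEAREST))
    dark=(im.max(2)<70)
    m=np.zeros(dark.shape,bool); m[a:b,l:r]=1
    print(n,im[a:b,l:r].max(2).min(), np.nanpercentile(P[m][:,2],[1,50,99]))
    nl,lab,st,ce=cv2.connectedComponentsWithStats((dark&m).astype(np.uint8))
    for i in range(1,nl):
        if st[i,4]>8:
            q=P[lab==i]; print(ce[i].round(1),st[i,4],"med",np.nanmedian(q,0).round(4),"z5-95",np.nanpercentile(q[:,2],[5,95]).round(3))
    for nm,lo,hi in(("bridge",.185,.215),("base",.006,.018)):
        q=P[m&(P[...,2]>lo)&(P[...,2]<hi)]; print(nm,len(q))
        if len(q):
            rect=cv2.minAreaRect(np.ascontiguousarray(q[:,:2],dtype=np.float32)); print(rect,cv2.boxPoints(rect).round(4).tolist())
E
python3 m.py
```

```text
top 50 [-0.00589444  0.010093    0.19502305]
[272.9 200.2] 36 med [0.5425 0.1129 0.1231] z5-95 [0.043 0.145]
[323.  201.6] 20 med [ 0.5344 -0.0397  0.1347] z5-95 [0.091 0.145]
[226.8 211.7] 23 med [0.515  0.2728 0.0382] z5-95 [0.019 0.053]
[273.7 226.4] 56 med [0.4635 0.1126 0.0928] z5-95 [0.089 0.095]
[321.4 228.7] 54 med [ 0.4551 -0.0343  0.0931] z5-95 [0.089 0.099]
bridge 2103
((0.6310178637504578, 0.03054368495941162), (0.37803155183792114, 0.08732733130455017), 87.29069519042969) [[0.578499972820282, -0.15620000660419464], [0.6657000184059143, -0.16030000150203705], [0.6836000084877014, 0.21729999780654907], [0.5963000059127808, 0.22139999270439148]]
base 5537
((0.5733826160430908, -0.0014839768409729004), (0.38834357261657715, 0.5763668417930603), 0.5249107480049133) [[0.3765999972820282, 0.2849000096321106], [0.38190001249313354, -0.2913999855518341], [0.7702000141143799, -0.28790000081062317], [0.7649000287055969, 0.28850001096725464]]
side 6 [-0.00403148  0.00668556  0.19357293]
[246.8 142.9] 13 med [ 0.8512 -0.3766  0.0334] z5-95 [0.017 0.047]
[297.2 177.8] 16 med [ 0.6325 
[... 576 characters left out ...]
4] 85 med [0.6036 0.1579 0.0604] z5-95 [0.018 0.075]
[271.7 279.1] 45 med [0.6487 0.2113 0.0915] z5-95 [0.029 0.145]
bridge 2559
((0.6324008107185364, 0.032568857073783875), (0.3839682638645172, 0.08690226078033447), 87.34537506103516) [[0.5800999999046326, -0.15719999372959137], [0.6668999791145325, -0.16120000183582306], [0.6847000122070312, 0.2222999930381775], [0.5978999733924866, 0.2264000028371811]]
base 6098
((0.5675989389419556, -0.09057796001434326), (0.5272279381752014, 0.7316367030143738), 7.654280185699463) [[0.25760000944137573, 0.23690000176429749], [0.35510000586509705, -0.48820000886917114], [0.8776000142097473, -0.4180000126361847], [0.7800999879837036, 0.30709999799728394]]
```

View pics/side0z.png

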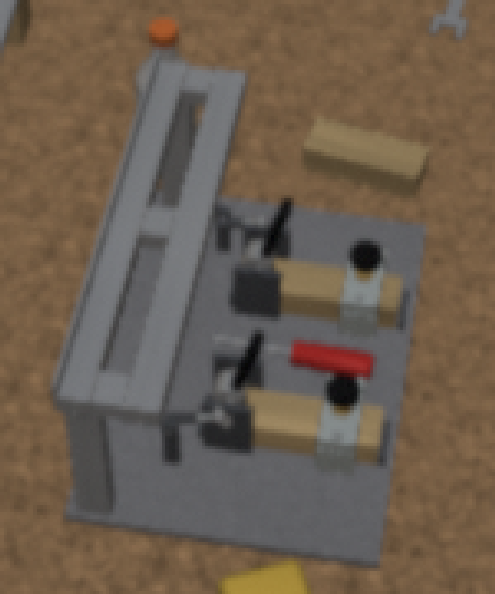

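```bash
python3 - <<'E'
from h import *
o=bot.get_obs(); T=R.from_quat(o["tool_rot"]); p0=np.array(o["eef_pos"])
print(T.as_matrix().round(3))
for n in("top","side"):
    P=pts(dict(np.load(n+"0.npz"))).reshape(-1,3); P=P[~np.isnan(P[:,0])]
    q=T.inv().apply(P-p0); q=q[(np.abs(q[:,:2])<.12).all(1)&(q[:,2]>-.2)&(q[:,2]<.05)]
    print(n,len(q))
    for lo in np.arange(-.20,.05,.01):
        s=q[(q[:,2]>=lo)&(q[:,2]<lo+.01)]
        if len(s): print(round(lo,2),len(s),"x",s[:,0].min().round(3),s[:,0].max().round(3),"y",s[:,1].min().round(3),s[:,1].max().round(3))
E
python3 - <<'E'
from h import *
c=dict(np.load("side0.npz"));cv2.imwrite("pics/g0.png",cv2.resize(c["image"][280:400,440:560,::-1],None,fx=5,fy=5))
E
```

```text
[[ 0.305  0.952 -0.001]
 [ 0.952 -0.305 -0.002]
 [-0.002  0.    -1.   ]]
top 1163
-0.2 27 x -0.035 0.023 y -0.026 0.035
-0.19 212 x -0.039 0.028 y -0.031 0.038
-0.18 76 x -0.038 0.02 y -0.021 0.038
-0.17 85 x -0.039 0.018 y -0.022 0.038
-0.16 79 x -0.039 0.017 y -0.023 0.038
-0.15 45 x -0.038 0.015 y -0.023 0.037
-0.14 60 x -0.068 0.065 y -0.011 0.011
-0.13 148 x -0.07 0.067 y -0.014 0.02
-0.12 82 x -0.071 0.069 y -0.013 0.02
-0.11 64 x -0.073 0.069 y -0.012 0.019
-0.1 66 x -0.074 0.071 y -0.017 0.018
-0.09 87 x -0.075 0.071 y -0.011 0.016
-0.08 57 x -0.075 0.074 y -0.013 0.013
-0.07 12 x -0.056 0.048 y 0.006 0.013
-0.06 15 x -0.057 0.049 y 0.006 0.011
-0.05 21 x -0.057 0.047 y 0.003 0.011
-0.04 21 x -0.055 0.057 y 0.001 0.011
-0.03 6 x -0.05 0.045 y -0.003 0.01
side 1411
-0.2 57 x -0.008 0.038 y -0.034 0.037
-0.19 261 x -0.014 0.04 y -0.037 0.038
-0.18 144 x 0.0 0.041 y -0.034 0.038
-0.17 117 x -0.003 0.039 y -0.034 0.038
-0.16 123 x -0.002 0.04 y -0.03 0.038
-0.15 65 x -0.001 0.041 y -0.033 0.038
-0.14 135 x 0.031 0.071 y -0.011 0.013
-0.13 125 x 0.02 0.073 y -0.011 0.019
-0.12 89 x 0.013 0.073 y -0.018 0.021
-0.11 92 x 0.017 0.074 y -0.016 0.02
-0.1 81 x 0.026 0.076 y -0.016 0.018
-0.09 84 x 0.031 0.076 y -0.011 0.014
-0.08 19 x 0.04 0.076 y -0.01 0.014
-0.07 1 x 0.056 0.056 y 0.013 0.013
-0.06 3 x 0.048 0.051 y 0.009 0.012
-0.05 6 x 0.045 0.053 y 0.01 0.012
-0.04 9 x 0.044 0.057 y -0.003 0.012
```

View pics/g0.png

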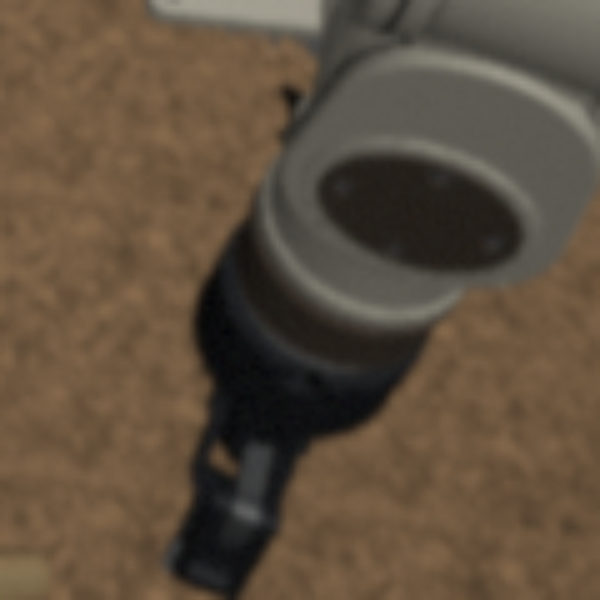

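Request:
send_rows(
  increments=[
    [[0,0,0,-7.5],[0,0,0,-7.5],[-0.03,0.028,0,0],[-0.03,0.028,0,0],[-0.03,0.028,0,0],[-0.03,0.028,0,0],[-0.03,0.028,0,0],[-0.03,0.028,0,0]],
  ],
  hand=1,
)

```text
clock: 0.9
eef_pos: [0.3148, 0.2858, 0.2129]
tool_rot: [0.716, 0.699, -0.004, 0.001]
ft_force: [1.8, -0.1, -0.2]
grip_width: 0.0003
```

```bash
cat > g.py <<'E'
from h import *
import sys
# usage g.py x y z : remaining shift to target in tool axes
o=bot.get_obs(); T=R.from_quat(o["tool_rot"]); p=np.array(o["eef_pos"]); M=T.as_matrix()
print("t",round(o["clock"],2),"p",p.round(4),"q",np.round(o["joint_pos"],3),"F",np.round(o["ft_force"],2),"w",round(o["grip_width"],3))
print("toolx",M[:,0].round(3),"toolz",M[:,2].round(3),"yaw",np.degrees(np.arctan2(M[1,0],M[0,0])).round(1))
if len(sys.argv)>3: print("to go, tool axes",T.inv().apply(np.array(sys.argv[1:4],float)-p).round(4))
E
python3 g.py 0.463 0.114 0.15
```

```text
t 0.9 p [0.3148 0.2858 0.2129] q [ 0.739  0.102 -0.177  1.301 -0.003  0.763] F [ 1.83 -0.07 -0.16] w 0.0
toolx [ 0.024  1.    -0.008] toolz [-0.004 -0.008 -1.   ] yaw 88.6
to go, tool axes [-0.1677  0.1525  0.0636]
```

Request:
send_rows(
  increments=[
    [[-0.03,0.028,0,1.3],[-0.03,0.028,0,0],[-0.03,0.028,0,0],[-0.03,0.028,0.01,0],[-0.03,0.026,0.02,0],[-0.015,0.012,0.02,0],[0,0,0.01,0],[0,0,0,0]],
  ],
)

```text
clock: 1.7
eef_pos: [0.4634, 0.1014, 0.1498]
tool_rot: [0.727, 0.687, -0.005, 0.001]
ft_force: [0.3, 0.1, -1.0]
grip_width: 0.0004
```

```bash
python3 g.py 0.463 0.114 0.11
python3 - <<'E'
from h import *
for n,(a,b,l,r) in(("top",(140,255,225,400)),("side",(140,320,240,390))):
    c=cam(n); np.savez(n+"1.npz",**c); cv2.imwrite(f"pics/{n}1.png",cv2.resize(c["image"][a:b,l:r,::-1],None,fx=4,fy=4)[:600])
E
```

```text
t 1.7 p [0.4634 0.1014 0.1498] q [ 0.22   0.239 -0.18   1.16  -0.007  0.276] F [ 0.34  0.07 -0.96] w 0.0
toolx [ 0.056  0.998 -0.009] toolz [-0.006 -0.008 -1.   ] yaw 86.8
to go, tool axes [ 0.0129 -0.0009  0.0397]
```

View pics/side1.png

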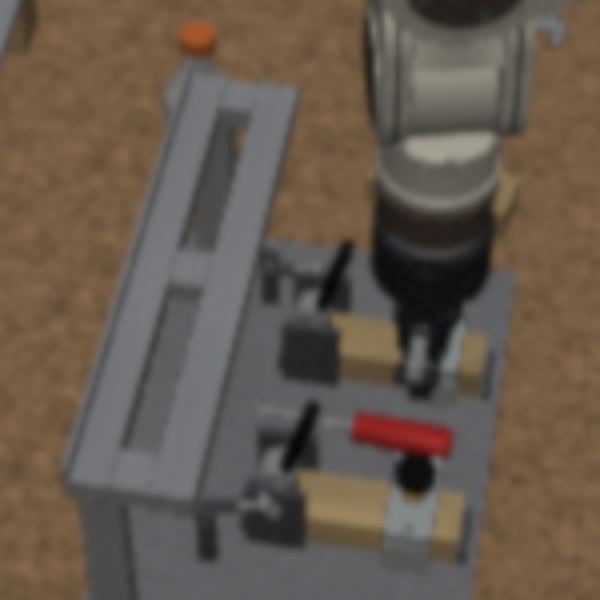

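Request:
send_rows(
  increments=[
    [[0.013,-0.001,0,0],[0,0,0.015,0],[0,0,0.015,0],[0,0,0.008,0],[0,0,0.002,0],[0,0,0.002,0],[0,0,0.002,0],[0,0,0,0]],
  ],
)

```text
clock: 2.6
eef_pos: [0.4658, 0.1266, 0.1132]
tool_rot: [0.722, 0.692, 0.003, 0.004]
ft_force: [-0.9, -0.1, 0.4]
grip_width: -0.0
```

```bash
python3 g.py 0.463 0.114 0.105
```

```text
t 2.6 p [0.4658 0.1266 0.1132] q [ 0.268  0.274 -0.236  1.053 -0.004  0.31 ] F [-0.89 -0.12  0.45] w -0.0
toolx [ 0.042  0.999 -0.001] toolz [ 0.01  -0.001 -1.   ] yaw 87.6
to go, tool axes [-0.0127 -0.0023  0.0082]
```

Request:
send_rows(
  increments=[
    [[-0.012,-0.002,0,0],[0,0,0.001,0],[0,0,0.001,0],[0,0,0.001,0],[0,0,0.001,0],[0,0,0.001,0],[0,0,0.001,0],[0,0,0,0]],
  ],
)

```text
clock: 3.4
eef_pos: [0.4639, 0.113, 0.1076]
tool_rot: [0.722, 0.691, 0.004, 0.004]
ft_force: [0.6, -0.4, -0.1]
grip_width: -0.0002
```

```bash
python3 g.py 0.463 0.114 0.105
```

```text
t 3.4 p [0.4639 0.113  0.1076] q [ 0.241  0.268 -0.259  1.032 -0.004  0.285] F [ 0.58 -0.44 -0.12] w -0.0
toolx [ 0.044  0.999 -0.001] toolz [ 0.011 -0.001 -1.   ] yaw 87.5
to go, tool axes [ 0.001  -0.001   0.0026]
```

Request:
send_rows(
  increments=[
    [[0,0,0.001,0],[0,0,0.001,0],[0,0,0.001,0],[0,0,0.001,0],[0,0,0.001,0],[0,0,0.001,0],[0,0,0.001,0],[0,0,0.001,0]],
  ],
)

```text
clock: 4.2
eef_pos: [0.4641, 0.1132, 0.099]
tool_rot: [0.722, 0.692, 0.004, 0.004]
ft_force: [0.7, -0.3, 0.8]
grip_width: -0.0001
```

```bash
python3 g.py 0.463 0.114 0.105
```

```text
t 4.2 p [0.4641 0.1132 0.099 ] q [ 0.242  0.278 -0.272  1.01  -0.004  0.285] F [ 0.74 -0.27  0.83] w -0.0
toolx [ 0.043  0.999 -0.001] toolz [ 0.011 -0.001 -1.   ] yaw 87.5
to go, tool axes [ 0.0007 -0.0011 -0.006 ]
```

Request:
send_rows(
  increments=[
    [[0,0,0.001,0],[0,0,0.001,0],[0,0,0.001,0],[0,0,0.001,0],[0,0,0,0],[0,0,0,0],[0,0,0,0],[0,0,0,0]],
  ],
)

```text
clock: 5.0
eef_pos: [0.4641, 0.1132, 0.0945]
tool_rot: [0.722, 0.692, 0.004, 0.004]
ft_force: [-0.2, -0.3, 0.4]
grip_width: 0.0001
```

```bash
python3 g.py 0.463 0.114 0.105;python3 - <<'E'
from h import *
for n,(a,b,l,r) in(("side",(180,300,290,410)),):
    c=cam(n); np.savez(n+"2.npz",**c); cv2.imwrite(f"pics/{n}2.png",cv2.resize(c["image"][a:b,l:r,::-1],None,fx=5,fy=5)[:600])
E
```

```text
t 5.0 p [0.4641 0.1132 0.0945] q [ 0.242  0.283 -0.278  0.999 -0.004  0.285] F [-0.17 -0.31  0.35] w 0.0
toolx [ 0.043  0.999 -0.001] toolz [ 0.011 -0.001 -1.   ] yaw 87.5
to go, tool axes [ 0.0008 -0.001  -0.0105]
```

View pics/side2.png

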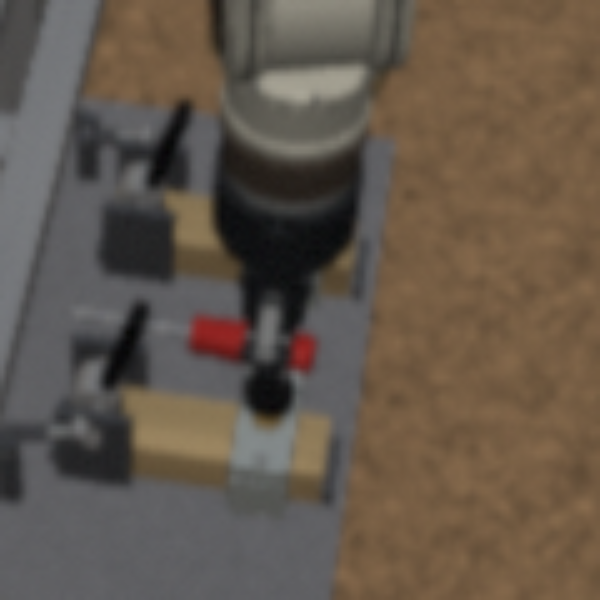

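Request:
send_rows(
  increments=[
    [[0,0,0,0],[0,0,0,0],[0,0,0,0],[0,0,0.001,0],[0,0,0.001,0],[0,0,0.001,0],[0,0,0.001,0],[0,0,0.001,0]],
  ],
)

```text
clock: 5.85
eef_pos: [0.4643, 0.1132, 0.0892]
tool_rot: [0.722, 0.692, 0.004, 0.004]
ft_force: [-0.6, -0.2, -0.4]
grip_width: 0.0002
```

```bash
python3 g.py 0.463 0.114 0.105;python3 - <<'E'
from h import *
for n,(a,b,l,r) in(("side",(180,300,290,410)),):
    c=cam(n); np.savez(n+"3.npz",**c); 
    for k in (0,2,3):
        d=dict(np.load(f"side{k}.npz")); P=pts(d); im=d["image"].astype(int)
        g=(im[...,0]-im[...,2]>40); 
        sub=im[240:275,335:352].max(2)
        P=P[240:275,335:352]
        print(k); print(im[248:272:1,343].tolist()); print(P[8:32,8,2].round(3).tolist())
E
```

```text
t 5.85 p [0.4643 0.1132 0.0892] q [ 0.242  0.288 -0.286  0.986 -0.004  0.285] F [-0.6  -0.21 -0.4 ] w 0.0
toolx [ 0.043  0.999 -0.   ] toolz [ 0.012 -0.001 -1.   ] yaw 87.5
to go, tool axes [ 0.0007 -0.0011 -0.0158]
0
[[154, 43, 41], [153, 43, 41], [142, 39, 37], [120, 32, 29], [88, 19, 19], [50, 14, 14], [22, 11, 13], [14, 16, 16], [14, 14, 15], [16, 17, 16], [15, 15, 16], [14, 16, 16], [15, 13, 16], [8, 11, 10], [27, 20, 14], [63, 52, 29], [99, 84, 54], [118, 107, 86], [125, 124, 118], [130, 135, 133], [133, 139, 139], [132, 137, 138], [128, 134, 135], [123, 128, 128]]
[0.04, 0.038, 0.033, 0.031, 0.099, 0.095, 0.092, 0.09, 0.097, 0.097, 0.095, 0.098, 0.093, 0.091, 0.086, 0.088, 0.068, 0.065, 0.062, 0.067, 0.061, 0.064, 0.068, 0.062]
2
[[113, 114, 113], [103, 103, 103], [98, 99, 98], [89, 89, 88], [60, 60, 61], [32, 32, 33], [23, 24, 26], [19, 21, 22], [13, 12, 13], [16, 18, 18], [9, 10, 11], [14, 13, 14], [16, 13, 15], [13, 14, 13], [26, 23, 17], [62, 51, 29], [98, 83, 54], [116, 105, 85], [123, 122, 116], [128, 133, 132], [130, 135, 136], [130, 136, 136], [127, 132, 133], [122, 127, 127]]
[0.207, 0.203, 0.203, 0.201, 0.198, 0.122, 0.118, 0.092, 0.091, 0.097, 0.095, 0.094, 0.096, 0.092, 0.088, 0.078, 0.07, 0.066, 0.067, 0.067, 0.066, 0.063, 0.067, 0.06]
3
[[117, 118, 116], [111, 112, 111], [100, 101, 101], [97, 97, 96], [88, 89, 87], [60, 60, 61], [33, 35, 36], [22, 23, 25], [18, 20, 19], [15, 15, 17], [12, 14, 14], [13, 10, 12], [11, 10, 11], [9, 9, 9], [26, 22, 14], [63, 51, 29], [98, 81, 53], [117, 107, 86], [122, 122, 115], [129, 134, 133], [130, 135, 136], [130, 136, 136], [127, 132, 133], [121, 126, 127]]
[0.207, 0.197, 0.196, 0.197, 0.197, 0.191, 0.123, 0.115, 0.099, 0.095, 0.098, 0.097, 0.098, 0.096, 0.088, 0.081, 0.071, 0.065, 0.065, 0.064, 0.069, 0.061, 0.064, 0.063]
```

Run:
```python
from h import *
c=cam("top"); np.savez("top3.npz",**c)
o=bot.get_obs(); p=np.array(o["eef_pos"])
for n in("top","side"):
    P=pts(dict(np.load(n+"3.npz"))).reshape(-1,3); im=np.load(n+"3.npz")["image"].reshape(-1,3).astype(int)
    k=(np.abs(P[:,0]-p[0])<.03)&(np.abs(P[:,1]-p[1])<.05)&(P[:,2]>.05)&(P[:,2]<.2)
    for a in np.arange(.07,.2,.01):
        s=P[k&(P[:,2]>=a)&(P[:,2]<a+.01)]
        if len(s): print(n,round(a,2),len(s),"x",s[:,0].min().round(4),s[:,0].max().round(4),"y",s[:,1].min().round(4),s[:,1].max().round(4))
cv2.imwrite("pics/top3.png",cv2.resize(c["image"][190:250,240:350,::-1],None,fx=7,fy=7))
```

```text
top 0.16 1 x 0.45 0.45 y 0.0842 0.0842
top 0.17 4 x 0.4494 0.4722 y 0.0741 0.0805
top 0.18 11 x 0.4483 0.4714 y 0.0646 0.0768
top 0.19 9 x 0.4511 0.4711 y 0.0642 0.0706
side 0.07 6 x 0.4474 0.4718 y 0.1084 0.1373
side 0.08 18 x 0.4501 0.4787 y 0.109 0.13
side 0.09 47 x 0.4507 0.4761 y 0.1089 0.1318
side 0.1 6 x 0.4536 0.4764 y 0.1166 0.1214
side 0.11 9 x 0.4544 0.4735 y 0.1194 0.1293
side 0.12 5 x 0.4598 0.4706 y 0.1253 0.1306
side 0.14 1 x 0.4778 0.4778 y 0.121 0.121
side 0.15 9 x 0.456 0.478 y 0.1205 0.1288
side 0.16 11 x 0.4512 0.4778 y 0.1278 0.1525
side 0.17 14 x 0.4485 0.481 y 0.128 0.1329
side 0.18 8 x 0.4493 0.4783 y 0.1296 0.1589
side 0.19 22 x 0.4472 0.4843 y 0.13 0.1618
```

View pics/top3.png

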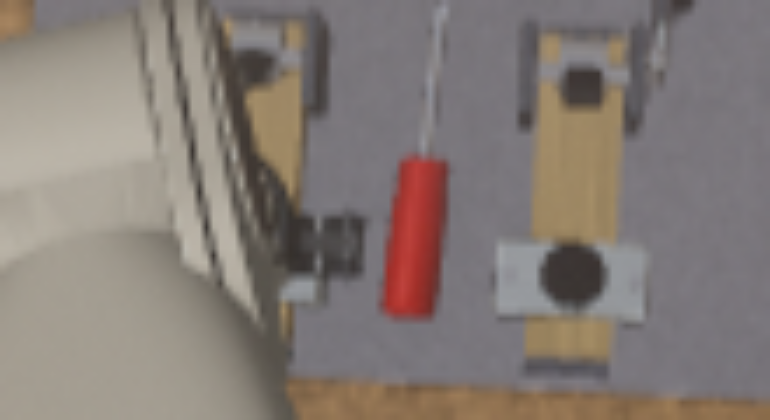

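Run:
```python
from h import *
o=bot.get_obs(); T=R.from_quat(o["tool_rot"]); p0=np.array(o["eef_pos"])
d=dict(np.load("side3.npz"))
P=pts(d).reshape(-1,3)
q=T.inv().apply(P-p0); m=(np.abs(q[:,:2])<.08).all(1)&(q[:,2]>-.2)&(q[:,2]<.05)
q=q[m]
for lo in np.arange(-.20,.03,.01):
    s=q[(q[:,2]>=lo)&(q[:,2]<lo+.01)]
    if len(s): print(round(lo,2),len(s),"x",s[:,0].min().round(3),s[:,0].max().round(3),"y",s[:,1].min().round(3),s[:,1].max().round(3))
cv2.imwrite("pics/s3.png",cv2.resize(d["image"][205:280,310:385,::-1],None,fx=8,fy=8))
K=d["camera_matrix"]
for pt in (p0,p0-[0,0,.011],p0+[0,0,.011],[.463,.114,.094]):
    c=R.from_quat(d["rotation"]).inv().apply(np.array(pt)-d["eye"]); u=K@c/c[2]; print(u[:2].round(1),((u[:2]-[310,205])*8).round())
```

```text
-0.2 52 x -0.004 0.039 y -0.036 0.038
-0.19 124 x -0.003 0.041 y -0.036 0.037
-0.18 82 x 0.007 0.04 y -0.036 0.038
-0.17 68 x 0.004 0.042 y -0.036 0.038
-0.16 78 x 0.01 0.041 y -0.035 0.037
-0.15 37 x 0.008 0.041 y -0.036 0.036
-0.14 25 x 0.029 0.043 y -0.009 0.012
-0.13 35 x 0.017 0.046 y -0.018 0.016
-0.12 47 x 0.014 0.065 y -0.018 0.021
-0.11 59 x 0.018 0.064 y -0.017 0.021
-0.1 8 x 0.016 0.06 y -0.015 0.017
-0.09 14 x 0.014 0.019 y -0.016 0.017
-0.08 11 x 0.013 0.039 y -0.011 0.011
-0.07 7 x 0.008 0.015 y -0.008 0.014
-0.06 23 x -0.008 0.012 y 0.014 0.079
-0.05 7 x 0.001 0.013 y 0.07 0.08
-0.04 12 x 0.006 0.017 y -0.005 0.079
-0.03 10 x 0.006 0.013 y -0.01 0.079
-0.02 8 x -0.001 0.009 y -0.011 0.079
-0.01 51 x -0.005 0.019 y -0.014 0.014
0.0 19 x -0.022 0.029 y -0.014 0.078
0.01 23 x -0.028 0.032 y -0.017 0.08
0.02 161 x -0.032 0.039 y -0.018 0.08
[343.2 256.9] [266. 415.]
[343.1 259.1] [264. 433.]
[343.4 254.6] [267. 396.]
[343.7 256.1] [270. 409.]
```

View pics/s3.png

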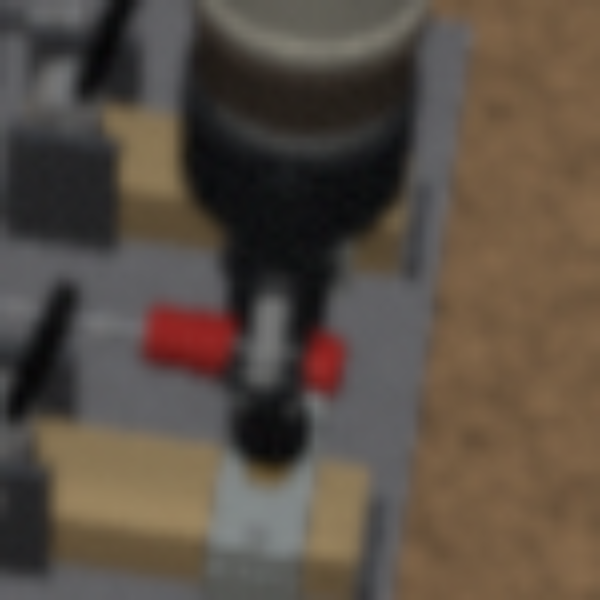

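Request:
send_rows(
  increments=[
    [[0,0,0.001,0],[0,0,0.001,0],[0,0,0.001,0],[0,0,0.001,0],[0,0,0.001,0],[0,0,0.001,0],[0,0,0.001,0],[0,0,0.001,0]],
  ],
)

```text
clock: 6.75
eef_pos: [0.4644, 0.1132, 0.0806]
tool_rot: [0.722, 0.692, 0.004, 0.004]
ft_force: [-0.1, 0.6, -0.3]
grip_width: 0.0
```

```bash
cat > k.py <<'E'
from h import *
import sys
d=cam("side"); np.savez("sidek.npz",**d); im=d["image"].astype(int)
u=int(sys.argv[1]); v=int(sys.argv[2])
d0=np.load("side0.npz")["image"].astype(int)
print("now ",im[v-8:v+14,u].sum(1).tolist()); print("orig",d0[v-8:v+14,u].sum(1).tolist())
E
python3 g.py 0.463 0.114 0.105; python3 k.py 343 260
```

```text
t 6.75 p [0.4644 0.1132 0.0806] q [ 0.241  0.298 -0.298  0.964 -0.004  0.285] F [-0.11  0.6  -0.25] w 0.0
toolx [ 0.043  0.999 -0.   ] toolz [ 0.011 -0.001 -1.   ] yaw 87.5
to go, tool axes [ 0.0008 -0.0012 -0.0244]
now  [296, 289, 261, 177, 107, 59, 44, 43, 39, 28, 56, 149, 235, 303, 362, 396, 403, 402, 395, 373, 371, 372]
orig [126, 78, 46, 46, 43, 49, 46, 46, 44, 29, 61, 144, 237, 311, 367, 398, 411, 407, 397, 379, 370, 372]
```

Request:
send_rows(
  increments=[
    [[0,0,0.001,0],[0,0,0.001,0],[0,0,0.001,0],[0,0,0.001,0],[0,0,0.001,0],[0,0,0,0],[0,0,0,0],[0,0,0,0]],
  ],
)

```text
clock: 7.6
eef_pos: [0.4644, 0.1132, 0.0758]
tool_rot: [0.722, 0.692, 0.004, 0.004]
ft_force: [-1.1, -0.2, 2.4]
grip_width: -0.0
```

```bash
python3 g.py 0.463 0.114 0.105; python3 k.py 343 260
python3 - <<'E'
from h import *
o=bot.get_obs(); print(o["tau"]); T=R.from_quat(o["tool_rot"]); p0=np.array(o["eef_pos"])
d=dict(np.load("sidek.npz"))
cv2.imwrite("pics/s4.png",cv2.resize(d["image"][205:280,310:385,::-1],None,fx=8,fy=8))
P=pts(d)
for v in range(246,266): print(v,[ (P[v,u].round(3).tolist(), int(d["image"][v,u].sum())) for u in (340,343,346)])
E
```

```text
t 7.6 p [0.4644 0.1132 0.0758] q [ 0.241  0.304 -0.305  0.951 -0.004  0.285] F [-1.1  -0.23  2.41] w -0.0
toolx [ 0.043  0.999 -0.   ] toolz [ 0.012 -0.001 -1.   ] yaw 87.5
to go, tool axes [ 0.0008 -0.0011 -0.0292]
now  [331, 294, 275, 243, 177, 109, 61, 57, 53, 50, 32, 70, 169, 278, 356, 395, 404, 401, 396, 373, 368, 363]
orig [126, 78, 46, 46, 43, 49, 46, 46, 44, 29, 61, 144, 237, 311, 367, 398, 411, 407, 397, 379, 370, 372]
[-5.95662961e-03 -3.57428277e+01  2.13991070e+01 -3.91586144e-01
 -1.74663390e-02  1.15093047e-03]
246 [([0.475, 0.129, 0.159], 63), ([0.466, 0.155, 0.195], 326), ([0.458, 0.157, 0.2], 107)]
247 [([0.475, 0.127, 0.153], 76), ([0.466, 0.157, 0.194], 348), ([0.459, 0.131, 0.16], 97)]
248 [([0.474, 0.129, 0.15], 106), ([0.466, 0.159, 0.193], 347), ([0.458, 0.131, 0.156], 84)]
249 [([0.474, 0.127, 0.144], 142), ([0.465, 0.162, 0.192], 343), ([0.458, 0.126, 0.144], 81)]
250 [([0.473, 0.158, 0.181], 183), ([0.465, 0.162, 0.188], 342), ([0.458, 0.128, 0.142], 107)]
251 [([0.473, 0.158, 0.177], 209), ([0.465, 0.163, 0.185], 345), ([0.457, 0.158, 0.179], 154)]
252 [([0
[... 593 characters left out ...]
([0.464, 0.129, 0.106], 61), ([0.456, 0.12, 0.095], 140)]
259 [([0.472, 0.122, 0.089], 85), ([0.464, 0.123, 0.092], 57), ([0.456, 0.123, 0.094], 127)]
260 [([0.472, 0.126, 0.091], 61), ([0.464, 0.124, 0.09], 53), ([0.456, 0.125, 0.093], 76)]
261 [([0.472, 0.127, 0.087], 68), ([0.464, 0.13, 0.093], 50), ([0.455, 0.127, 0.091], 53)]
262 [([0.472, 0.126, 0.082], 137), ([0.463, 0.129, 0.088], 32), ([0.455, 0.129, 0.089], 84)]
263 [([0.472, 0.121, 0.069], 242), ([0.463, 0.13, 0.083], 70), ([nan, nan, nan], 182)]
264 [([0.471, 0.121, 0.064], 317), ([0.463, 0.125, 0.072], 169), ([0.455, 0.12, 0.066], 286)]
265 [([0.471, 0.122, 0.061], 371), ([0.463, 0.127, 0.069], 278), ([0.454, 0.12, 0.062], 359)]
```

View pics/s4.png

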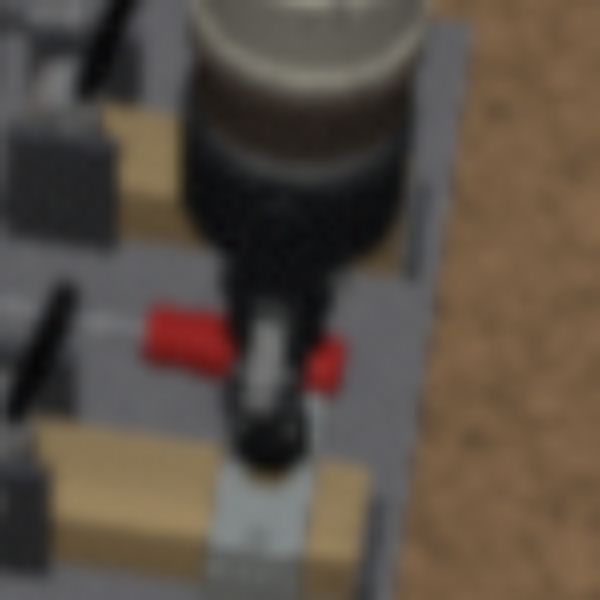

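Request:
send_rows(
  increments=[
    [[0,0,0,0],[0,0,0,0],[0,0,0.001,0],[0,0,0.001,0],[0,0,0.001,0],[0,0,0.001,0],[0,0,0.001,0],[0,0,0.001,0]],
  ],
)

```text
clock: 8.45
eef_pos: [0.4644, 0.1132, 0.0695]
tool_rot: [0.722, 0.692, 0.004, 0.004]
ft_force: [-1.8, -0.2, 1.6]
grip_width: -0.0001
```

```bash
python3 g.py 0.463 0.114 0.105; python3 k.py 343 260
```

```text
t 8.45 p [0.4644 0.1132 0.0695] q [ 0.241  0.311 -0.313  0.935 -0.004  0.285] F [-1.85 -0.25  1.62] w -0.0
toolx [ 0.043  0.999 -0.   ] toolz [ 0.012 -0.001 -1.   ] yaw 87.5
to go, tool axes [ 0.0007 -0.001  -0.0355]
now  [335, 334, 318, 286, 267, 235, 147, 79, 59, 51, 29, 38, 65, 180, 312, 384, 397, 403, 390, 375, 369, 369]
orig [126, 78, 46, 46, 43, 49, 46, 46, 44, 29, 61, 144, 237, 311, 367, 398, 411, 407, 397, 379, 370, 372]
```

Request:
send_rows(
  increments=[
    [[0,0,0,0],[0,0,0,0],[0,0,0,0],[0,0,0,0],[0,0,0.001,0],[0,0,0.001,0],[0,0,0.001,0],[0,0,0.001,0]],
  ],
)

```text
clock: 9.3
eef_pos: [0.4644, 0.1132, 0.0651]
tool_rot: [0.722, 0.692, 0.004, 0.004]
ft_force: [-0.9, -0.7, 3.3]
grip_width: 0.0002
```

```bash
python3 g.py 0.463 0.114 0.105; python3 k.py 343 260
```

```text
t 9.3 p [0.4644 0.1132 0.0651] q [ 0.241  0.317 -0.319  0.924 -0.004  0.285] F [-0.93 -0.74  3.35] w 0.0
toolx [ 0.043  0.999 -0.   ] toolz [ 0.012 -0.001 -1.   ] yaw 87.5
to go, tool axes [ 0.0008 -0.001  -0.0399]
now  [337, 335, 334, 316, 281, 244, 204, 132, 69, 53, 48, 34, 27, 85, 209, 328, 389, 401, 392, 373, 370, 370]
orig [126, 78, 46, 46, 43, 49, 46, 46, 44, 29, 61, 144, 237, 311, 367, 398, 411, 407, 397, 379, 370, 372]
```

Request:
send_rows(
  increments=[
    [[0,0,0,0],[0,0,0,0],[0,0,0,0],[0,0,0.001,0],[0,0,0.001,0],[0,0,0.001,0],[0,0,0.001,0],[0,0,0.001,0]],
  ],
)

```text
clock: 10.15
eef_pos: [0.4645, 0.1132, 0.0644]
tool_rot: [0.722, 0.692, 0.005, 0.005]
ft_force: [-4.1, -1.3, 10.2]
grip_width: -0.0
```

```bash
python3 g.py 0.463 0.114 0.105; python3 k.py 343 260
```

```text
t 10.15 p [0.4645 0.1132 0.0644] q [ 0.241  0.316 -0.322  0.92  -0.003  0.285] F [-4.1  -1.26 10.2 ] w -0.0
toolx [0.043 0.999 0.   ] toolz [ 0.014 -0.    -1.   ] yaw 87.5
to go, tool axes [ 0.0007 -0.001  -0.0406]
now  [335, 337, 340, 327, 299, 282, 247, 151, 78, 50, 43, 55, 39, 63, 180, 315, 387, 403, 390, 375, 369, 370]
orig [126, 78, 46, 46, 43, 49, 46, 46, 44, 29, 61, 144, 237, 311, 367, 398, 411, 407, 397, 379, 370, 372]
```

Request:
send_rows(
  increments=[
    [[0,0,0.001,0],[0,0,0.0015,0],[0,0,0.0015,0],[0,0,0.0015,0],[0,0,0,0],[0,0,-0.01,0],[0,0,-0.03,0],[0,0,-0.03,0]],
  ],
)

```text
clock: 11.0
eef_pos: [0.46, 0.1123, 0.133]
tool_rot: [0.722, 0.692, 0.002, 0.003]
ft_force: [0.5, 0.1, -0.6]
grip_width: 0.0002
```

```bash
python3 g.py 0.463 0.114 0.105; python3 k.py 343 260
python3 - <<'E'
from h import *
c=cam("top"); np.savez("top5.npz",**c); d=dict(np.load("sidek.npz"))
P=pts(d); P0=pts(dict(np.load("side0.npz")))
for k,p in(("now",P),("orig",P0)):
    im=np.load("sidek.npz" if k=="now" else "side0.npz")["image"].astype(int)
    m=np.zeros((400,640),bool); m[248:268,335:352]=1; m&=im.max(2)<40
    q=p[m]; q=q[(q[:,2]<.12)&(q[:,2]>.05)]; print(k,len(q),np.nanmedian(q,0),np.percentile(q[:,2],[10,50,90]))
cv2.imwrite("pics/s5.png",cv2.resize(d["image"][205:280,310:385,::-1],None,fx=8,fy=8))
E
```

```text
t 11.0 p [0.46   0.1123 0.133 ] q [ 0.242  0.24  -0.225  1.099 -0.004  0.285] F [ 0.53  0.14 -0.61] w 0.0
toolx [ 0.043  0.999 -0.001] toolz [ 0.008 -0.002 -1.   ] yaw 87.5
to go, tool axes [0.0019 0.0027 0.028 ]
now  [195, 277, 340, 323, 229, 111, 48, 34, 48, 38, 46, 44, 36, 69, 183, 310, 387, 398, 392, 374, 371, 366]
orig [126, 78, 46, 46, 43, 49, 46, 46, 44, 29, 61, 144, 237, 311, 367, 398, 411, 407, 397, 379, 370, 372]
now 60 [0.46329359 0.12136212 0.07937143] [0.07633222 0.07937143 0.08228933]
orig 63 [0.46357943 0.12080694 0.09443411] [0.09030735 0.09443411 0.09761709]
```

View pics/s5.png

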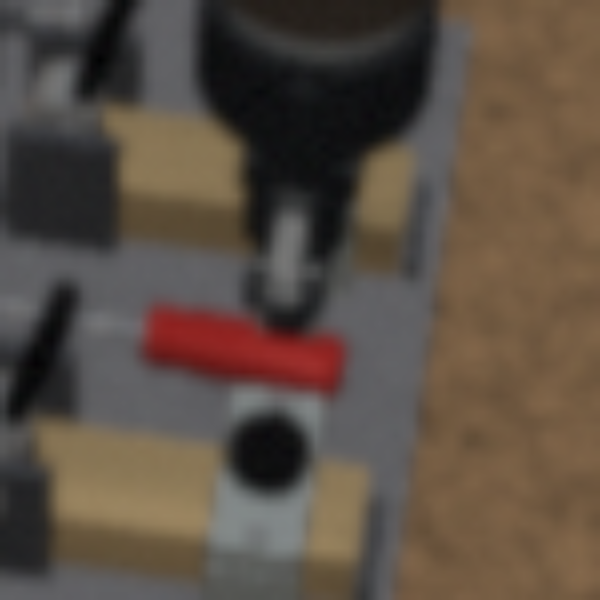

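Request:
send_rows(
  increments=[
    [[0,0,-0.045,0],[0,0,-0.045,0],[0,0,-0.045,0],[0,0,-0.045,0],[-0.03,0,-0.03,0],[-0.04,0.01,-0.02,0],[-0.04,0.03,0,0],[-0.03,0.04,0,0]],
  ],
)

```text
clock: 11.9
eef_pos: [0.5311, -0.0301, 0.3767]
tool_rot: [0.719, 0.695, 0.005, 0.006]
ft_force: [-0.4, 0.8, 1.2]
grip_width: -0.0004
```

```bash
python3 g.py 0.7 -0.034 0.4
```

```text
t 11.9 p [ 0.5311 -0.0301  0.3767] q [-5.600e-02  2.920e-01  4.830e-01  1.745e+00 -1.000e-03 -2.400e-02] F [-0.4   0.79  1.18] w -0.0
toolx [ 0.033  0.999 -0.001] toolz [ 0.017 -0.002 -1.   ] yaw 88.1
to go, tool axes [ 0.0016  0.1694 -0.0204]
```

Request:
send_rows(
  increments=[
    [[0,0.05,0,0],[0,0.05,0,0],[0,0.05,0,0],[0,0.05,0,0],[0,0.05,0,0],[0,0.05,0,0],[0,0.05,0,0],[0,0.05,0,0]],
  ],
)

```text
clock: 12.7
eef_pos: [0.7957, -0.0453, 0.2873]
tool_rot: [0.72, 0.691, 0.042, 0.047]
ft_force: [0.9, 0.5, 0.5]
grip_width: 0.0001
```

```bash
python3 g.py 0.7 -0.034 0.4
```

```text
t 12.7 p [ 0.7957 -0.0453  0.2873] q [-0.056  0.893  1.273  1.826 -0.002 -0.014] F [0.92 0.54 0.5 ] w 0.0
toolx [ 0.042  0.999 -0.004] toolz [ 0.124 -0.009 -0.992] yaw 87.6
to go, tool axes [ 0.0068 -0.0813 -0.1238]
```

Run:
```python
from h import *
P=pts(dict(np.load("top0.npz"))); q=P[88:112,232:450].reshape(-1,3); q=q[q[:,2]>.05]; print(np.nanpercentile(q,[1,50,99],axis=0).round(3))
```

```text
[[ 0.849 -0.459  0.061]
 [ 0.89  -0.1    0.067]
 [ 0.933  0.257  0.073]]
```

Request:
send_rows(
  increments=[
    [[0,0,-0.05,0],[0,0,-0.05,0],[0,0,-0.05,0],[0,0,-0.05,0],[0,0,-0.05,0],[0,0,-0.05,0],[0,0,-0.05,0],[0,0,-0.05,0]],
  ],
)

```text
clock: 13.5
eef_pos: [0.6206, -0.0346, 0.5301]
tool_rot: [0.717, 0.688, 0.074, 0.081]
ft_force: [1.1, -0.6, -0.8]
grip_width: -0.0004
```

```bash
python3 g.py 0.7 -0.034 0.4
```

```text
t 13.5 p [ 0.6206 -0.0346  0.5301] q [-0.054  0.528  1.274  2.098 -0.003 -0.013] F [ 1.15 -0.56 -0.79] w -0.0
toolx [ 0.042  0.999 -0.006] toolz [ 0.217 -0.015 -0.976] yaw 87.6
to go, tool axes [0.0047 0.0491 0.1442]
```

Request:
send_rows(
  increments=[
    [[0,0,-0.05,0],[0,0,-0.05,0],[0,0,-0.05,0],[0,0,-0.05,0],[0,0,-0.05,0],[0,0,-0.05,0],[0,0,-0.05,0],[0,0,-0.05,0]],
  ],
)

```text
clock: 14.3
eef_pos: [0.473, -0.026, 0.7073]
tool_rot: [0.699, 0.671, 0.169, 0.183]
ft_force: [-0.8, 0.7, -0.4]
grip_width: -0.0001
```

```bash
python3 g.py 0.7 -0.034 0.4
```

```text
t 14.3 p [ 0.473  -0.026   0.7073] q [-0.052  0.193  1.274  2.149 -0.004 -0.012] F [-0.75  0.66 -0.37] w -0.0
toolx [ 0.044  0.999 -0.009] toolz [ 0.481 -0.029 -0.876] yaw 87.5
to go, tool axes [0.0047 0.0509 0.3787]
```

```bash
python3 g.py 0.475 0.112 0.28
```

```text
t 14.3 p [ 0.473  -0.026   0.7073] q [-0.052  0.193  1.274  2.149 -0.004 -0.012] F [-0.75  0.66 -0.37] w -0.0
toolx [ 0.044  0.999 -0.009] toolz [ 0.481 -0.029 -0.876] yaw 87.5
to go, tool axes [ 0.1419 -0.2088  0.3713]
```

Request:
send_rows(
  increments=[
    [[0.014,-0.021,0.037,0],[0.014,-0.021,0.037,0],[0.014,-0.021,0.037,0],[0.014,-0.021,0.037,0],[0.014,-0.021,0.037,0],[0.014,-0.021,0.037,0],[0.014,-0.021,0.037,0],[0.014,-0.021,0.037,0]],
  ],
)

```text
clock: 15.1
eef_pos: [0.4813, 0.0744, 0.4027]
tool_rot: [0.697, 0.666, 0.181, 0.195]
ft_force: [1.2, 0.6, -0.2]
grip_width: 0.0002
```

```bash
python3 g.py 0.485 0.1125 0.2
```

```text
t 15.1 p [0.4813 0.0744 0.4027] q [ 0.259 -0.224 -0.138  1.14  -0.162  0.262] F [ 1.16  0.63 -0.17] w 0.0
toolx [ 0.049  0.999 -0.008] toolz [ 0.512 -0.031 -0.858] yaw 87.2
to go, tool axes [ 0.0398 -0.1023  0.1747]
```

Request:
send_rows(
  increments=[
    [[0.009,-0.02,0.035,0],[0.009,-0.02,0.035,0],[0.009,-0.02,0.035,0],[0.009,-0.02,0.035,0],[0.004,-0.018,0.03,0],[0,0,0,0],[0,0,0,0],[0,0,0,0]],
  ],
)

```text
clock: 15.9
eef_pos: [0.4785, 0.1136, 0.1897]
tool_rot: [0.697, 0.669, 0.175, 0.192]
ft_force: [-0.2, 0.2, 1.1]
grip_width: 0.0
```

```bash
python3 g.py 0.493 0.1125 0.115
python3 - <<'E'
from h import *
for n,(a,b,l,r) in(("side",(180,300,270,390)),("top",(170,250,240,350))):
    c=cam(n); np.savez(n+"6.npz",**c); cv2.imwrite(f"pics/{n}6.png",cv2.resize(c["image"][a:b,l:r,::-1],None,fx=5,fy=5))
E
```

```text
t 15.9 p [0.4785 0.1136 0.1897] q [ 0.371 -0.108 -0.598  0.597 -0.214  0.359] F [-0.23  0.23  1.05] w 0.0
toolx [ 0.044  0.999 -0.013] toolz [ 0.5   -0.034 -0.865] yaw 87.5
to go, tool axes [ 0.0005 -0.0248  0.072 ]
```

View pics/side6.png

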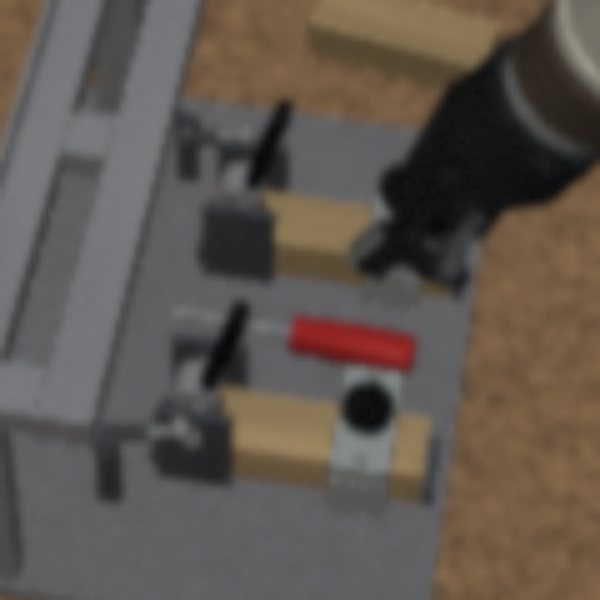

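View pics/top6.png

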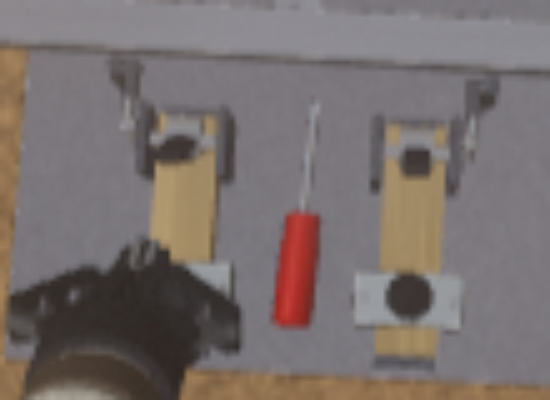

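Run:
```python
from h import *
o=bot.get_obs(); T=R.from_quat(o["tool_rot"]); p0=np.array(o["eef_pos"])
for n,off in(("side",(270,180)),("top",(240,170))):
    d=dict(np.load(n+"6.npz")); K=d["camera_matrix"]
    for s in (0,-.015,-.07):
        c=R.from_quat(d["rotation"]).inv().apply(p0+T.apply([0,0,s])-d["eye"]); u=K@c/c[2]; print(n,s,((u[:2]-off)*5).round())
    P=pts(d).reshape(-1,3)
    q=T.inv().apply(P-p0); q=q[(np.abs(q[:,0])<.09)&(np.abs(q[:,1])<.05)&(q[:,2]>-.18)&(q[:,2]<.03)]
    for lo in np.arange(-.18,.03,.01):
        s=q[(q[:,2]>=lo)&(q[:,2]<lo+.01)]
        if len(s): print(round(lo,2),len(s),"x",s[:,0].min().round(3),s[:,0].max().round(3),"y",s[:,1].min().round(3),s[:,1].max().round(3))
```

```text
side 0 [346. 271.]
side -0.015 [362. 258.]
side -0.07 [420. 208.]
-0.18 112 x -0.016 0.041 y -0.024 0.039
-0.17 93 x -0.013 0.041 y -0.025 0.038
-0.16 95 x -0.009 0.042 y -0.028 0.04
-0.15 69 x -0.008 0.04 y -0.022 0.038
-0.14 32 x 0.025 0.041 y -0.009 0.013
-0.13 50 x -0.004 0.044 y -0.008 0.022
-0.12 74 x -0.013 0.055 y -0.005 0.021
-0.11 99 x -0.057 0.063 y -0.011 0.02
-0.1 54 x -0.056 0.061 y -0.01 0.02
-0.09 66 x -0.048 0.053 y -0.005 0.019
-0.08 36 x -0.043 0.04 y -0.009 0.017
-0.07 53 x -0.033 0.036 y -0.007 0.015
-0.06 11 x -0.012 0.014 y 0.008 0.013
-0.05 19 x -0.005 0.016 y -0.006 0.012
-0.04 25 x -0.004 0.015 y -0.006 0.013
-0.03 24 x -0.005 0.018 y -0.007 0.012
-0.02 5 x -0.0 0.006 y 0.007 0.01
top 0 [150. 240.]
top -0.015 [146. 251.]
top -0.07 [131. 295.]
-0.18 59 x -0.038 0.031 y -0.004 0.038
-0.17 51 x -0.037 0.033 y 0.004 0.037
-0.16 60 x -0.038 0.033 y -0.003 0.037
-0.15 30 x -0.036 0.031 y 0.006 0.036
-0.14 10 x -0.037 -0.032 y -0.006 0.01
-0.13 24 x -0.041 0.041 y -0.007 0.02
-0.12 56 x -0.053 0.054 y -0.007 0.02
-0.11 113 x -0.06 0.061 y -0.013 0.018
-0.1 55 x -0.059 0.06 y 0.001 0.018
-0.09 64 x -0.05 0.049 y -0.006 0.017
-0.08 45 x -0.046 0.042 y -0.008 0.016
-0.07 65 x -0.034 0.034 y -0.008 0.013
-0.06 18 x -0.017 0.03 y 0.003 0.013
-0.05 11 x -0.012 0.006 y 0.004 0.011
-0.04 19 x -0.014 0.014 y -0.001 0.011
-0.03 12 x -0.012 0.013 y 0.006 0.011
-0.02 4 x -0.006 0.009 y 0.004 0.009
```

Request:
send_rows(
  increments=[
    [[0,-0.008,0.023,0],[0,-0.008,0.023,0],[0,-0.007,0.02,0],[0,0,0,0],[0,0,0,0],[0,0.008,-0.004,0],[0,0.008,-0.004,0],[0,0,0,0]],
  ],
)

```text
clock: 16.8
eef_pos: [0.5164, 0.1153, 0.1562]
tool_rot: [0.696, 0.663, 0.19, 0.199]
ft_force: [0.5, -0.2, 0.7]
grip_width: -0.0001
```

```bash
python3 g.py 0.535 0.111 0.110
```

```text
t 16.8 p [0.5164 0.1153 0.1562] q [ 0.34  -0.008 -0.629  0.426 -0.201  0.333] F [ 0.49 -0.24  0.72] w -0.0
toolx [0.047 0.999 0.   ] toolz [ 0.529 -0.025 -0.848] yaw 87.3
to go, tool axes [-0.0034 -0.0086  0.0491]
```

Request:
send_rows(
  increments=[
    [[-0.003,-0.011,0.008,0],[0,-0.01,0.012,0],[0,-0.008,0.014,0],[0,-0.004,0.006,0],[0,0,0,0],[0,0,0,0],[0,0,0,0],[0,0,0,0]],
  ],
)

```text
clock: 17.6
eef_pos: [0.5161, 0.1147, 0.1135]
tool_rot: [0.695, 0.661, 0.198, 0.203]
ft_force: [0.2, 0.5, -0.1]
grip_width: 0.0001
```

```bash
python3 g.py 0.535 0.111 0.110
```

```text
t 17.6 p [0.5161 0.1147 0.1135] q [ 0.339  0.052 -0.718  0.26  -0.201  0.332] F [ 0.19  0.48 -0.05] w 0.0
toolx [0.048 0.999 0.007] toolz [ 0.543 -0.02  -0.84 ] yaw 87.3
to go, tool axes [-0.0028  0.0141  0.0133]
```

Request:
send_rows(
  increments=[
    [[-0.003,0.0067,0.0043,0],[0,0.0067,0.0043,0],[0,0.0067,0.0043,0],[0,0.0067,0.0043,0],[-0.001,0.0067,0.0043,0],[0,0.0067,0.0043,0],[0,0.0067,0.0043,0],[0,0,0,0]],
  ],
)

```text
clock: 18.4
eef_pos: [0.5696, 0.1086, 0.1106]
tool_rot: [0.695, 0.664, 0.194, 0.197]
ft_force: [-5.2, 0.6, 4.8]
grip_width: 0.0002
```

```bash
cat > look.py <<'E'
from h import *
import sys
k=sys.argv[1]
c=cam("side"); np.savez(f"sideL{k}.npz",**c); cv2.imwrite(f"pics/sideL{k}.png",cv2.resize(c["image"][190:300,260:370,::-1],None,fx=5,fy=5))
E
python3 g.py 0.585 0.109 0.105; python3 look.py 1
```

```text
t 18.4 p [0.5696 0.1086 0.1106] q [ 0.276  0.151 -0.604  0.277 -0.161  0.276] F [-5.19  0.64  4.85] w 0.0
toolx [0.042 0.999 0.008] toolz [ 0.531 -0.016 -0.847] yaw 87.6
to go, tool axes [0.001  0.01   0.0129]
```

View pics/sideL1.png

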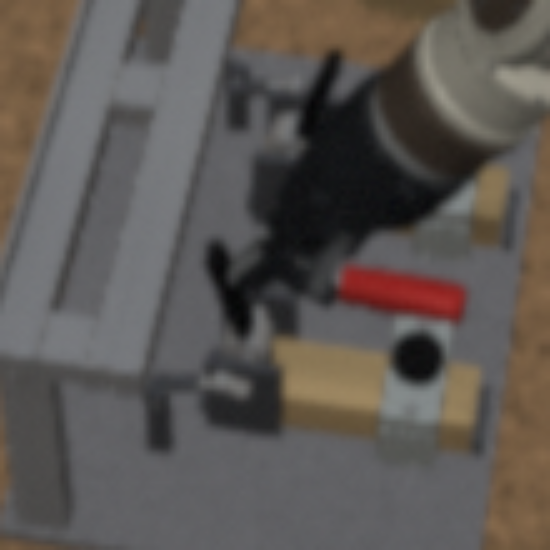

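Request:
send_rows(
  increments=[
    [[0,0.002,0.005,0],[0,0.002,0.005,0],[0,0.001,0.005,0],[0,0.001,0.005,0],[0,0.001,0.005,0],[0,0.001,0.005,0],[0,0.001,0.005,0],[0,0,0,0]],
  ],
)

```text
clock: 19.25
eef_pos: [0.6028, 0.1072, 0.0902]
tool_rot: [0.694, 0.662, 0.199, 0.201]
ft_force: [0.4, 0.3, 0.1]
grip_width: -0.0003
```

```bash
python3 g.py 0.596 0.109 0.079; python3 look.py 2
```

```text
t 19.25 p [0.6028 0.1072 0.0902] q [ 0.255  0.237 -0.571  0.208 -0.153  0.259] F [0.37 0.33 0.11] w -0.0
toolx [0.045 0.999 0.01 ] toolz [ 0.542 -0.016 -0.84 ] yaw 87.4
to go, tool axes [ 0.0014 -0.0119  0.0057]
```

View pics/sideL2.png

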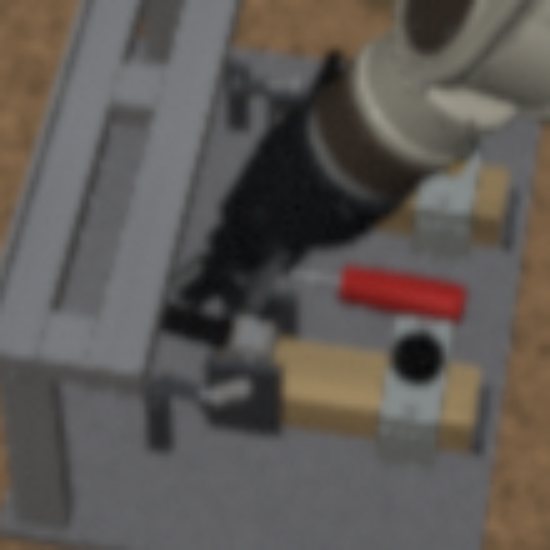

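Request:
send_rows(
  increments=[
    [[0,-0.004,-0.01,0],[0,-0.01,-0.02,0],[0,-0.01,-0.03,0],[0,-0.01,-0.03,0],[0,-0.01,-0.03,0],[0,-0.01,-0.03,0],[0,-0.01,-0.03,0],[0,0,0,0]],
  ],
)

```text
clock: 20.1
eef_pos: [0.4396, 0.1117, 0.2094]
tool_rot: [0.695, 0.663, 0.196, 0.199]
ft_force: [0.6, 0.8, 0.1]
grip_width: -0.0004
```

```bash
python3 g.py 0.4 0.11 0.4
python3 - <<'E'
from h import *
for n,(a,b,l,r) in(("side",(190,300,260,370)),("top",(140,260,215,395))):
    c=cam(n); np.savez(n+"8.npz",**c); cv2.imwrite(f"pics/{n}8.png",cv2.resize(c["image"][a:b,l:r,::-1],None,fx=4.4,fy=4.4))
    P=pts(c); im=c["image"].astype(int)
    w=np.zeros((400,640),bool); 
    if n=="side":
        w[235:270,285:325]=1; q=P[w&(im.max(2)<40)]; q=q[(q[:,2]>.06)&(np.abs(q[:,1]-.107)<.02)]
        ang=np.degrees(np.arctan2(q[:,2]-.062,q[:,0]-.558)); print(len(q),q[np.argsort(q[:,0])][::6].round(3).tolist(),np.median(ang))
E
```

```text
t 20.1 p [0.4396 0.1117 0.2094] q [ 0.409 -0.238 -0.666  0.62  -0.231  0.395] F [0.58 0.84 0.14] w -0.0
toolx [0.044 0.999 0.009] toolz [ 0.536 -0.016 -0.844] yaw 87.5
to go, tool axes [-0.0018  0.069  -0.182 ]
67 [[0.543, 0.092, 0.064], [0.573, 0.088, 0.068], [0.575, 0.113, 0.073], [0.578, 0.112, 0.076], [0.582, 0.106, 0.072], [0.586, 0.117, 0.081], [0.589, 0.115, 0.082], [0.592, 0.115, 0.082], [0.596, 0.108, 0.081], [0.6, 0.116, 0.082], [0.604, 0.111, 0.079], [0.607, 0.109, 0.081]] 26.25680625453188
```

View pics/side8.png

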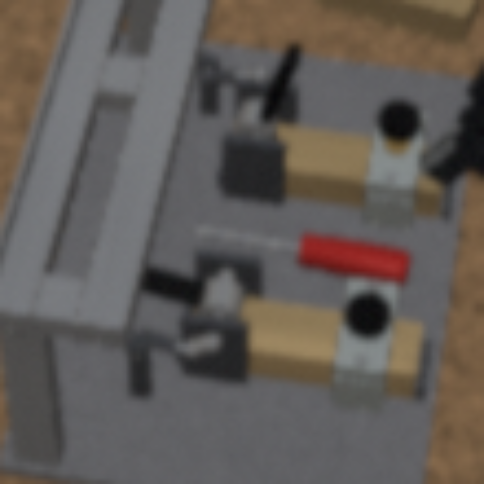

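View pics/top8.png

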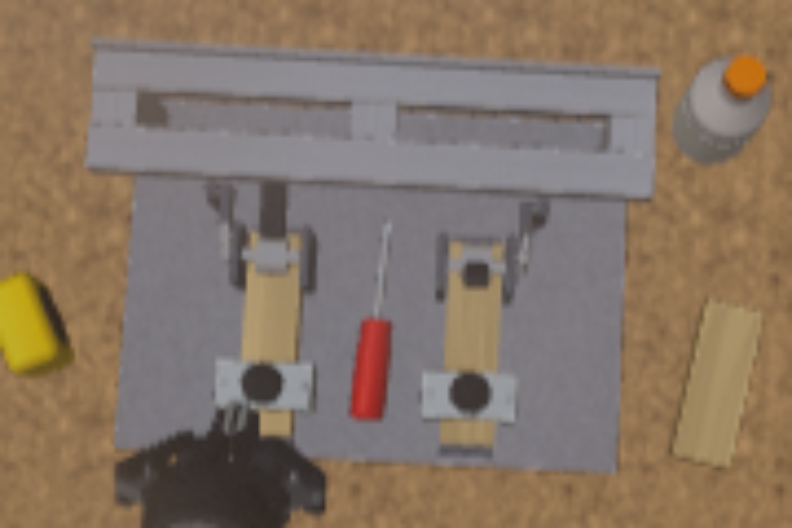

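Run:
```python
from h import *
d=dict(np.load("side8.npz")); P=pts(d); im=d["image"].astype(int); P0=pts(dict(np.load("side0.npz"))); im0=np.load("side0.npz")["image"].astype(int)
t=dict(np.load("top8.npz")); Pt=pts(t); it=t["image"].astype(int)
Pt0=pts(dict(np.load("top0.npz"))); it0=np.load("top0.npz")["image"].astype(int)
for nm,A,I in(("top now",Pt,it),("top orig",Pt0,it0)):
    for k,(x,y) in(("a",(.463,.114)),("b",(.4555,-.0355))):
        m=(np.hypot(A[...,0]-x,A[...,1]-y)<.012)&(I.max(2)<75)
        print(nm,k,m.sum(),np.nanmean(A[m][:,2]).round(4))
```

```text
top now a 44 0.077
top now b 45 0.0933
top orig a 48 0.0924
top orig b 47 0.0933
```

```bash
python3 -c "
from workcell import order; print(order.job_done())"
```

```text
the job is handed in; nothing more can be done
None
```

Station a is the drilled one. I pressed its plunger fully home, then snapped its cam lever closed under the bridge, and handed the job in at about 20 s. I had no reason to touch station b: its plunger is still raised and its lever open.

**Plunger a:** it passed the 7–8 mm point where solid wood would stop it, with only about 3 N of drag. It then came to a firm stop, where I read about 10 N. The top camera showed the knob top going from 92.4 mm to 77.0 mm above the bench. That is a drop of about 15.4 mm, against the 16 mm that counts as home. The camera read knob b, which had not moved, at 93.3 mm instead of about 94 mm, so I take the small shortfall as measurement error.

**Lever a:** it pushed back with about 7 N at first, then the force dropped to zero as it snapped over. Depth points along its top face lie at roughly 14–15° above level, which matches closed.

**Other checks:** in the last pictures the screwdriver, tape, glue and offcut look undisturbed. I did not check the mallet, tin and spanner again after the moves. The arm was touching nothing when I handed in.

Two things did not match the description:
- **Fingertips:** when shut they sit about 15 mm behind the reported TCP, not 11 mm ahead of it. I found the knob by feel instead, in 1 mm steps.
- **Tilt:** the moves offer no tilt, so I got about 30° by driving the arm to the edge of its reach. Joint 4 reached 2.149 there, just inside its 2.15 limit.

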